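# Break the lid stay and shut the tube-stub chest

## Robot

A 6-joint arm with a two-finger parallel gripper is mounted at the origin on the work surface. World frame = base frame: x ahead of the robot, y to its left, z up, the work surface at z = 0. Lengths are in mm, angles in degrees, forces in N, time in s.
With the tool pointing down it reaches from about 300 to 850 mm from the base axis. Payload 4.2 kg.
Tool frame: the origin (TCP) lies midway between the tips of the shut fingers; the grasp point (between the pads) lies 19 mm behind it (env.tcp_to_grasp is the distance from the TCP to the grasp point, in mm); z points along the fingers, x is the direction in which the jaws open and shut, and the axes are right-handed (so a half turn about z gives the same grasp; the last joint's range is limited). The gripper opens to 91 mm and grips with 3 to 60 N. Pads are 32 mm wide; open, the fingers measure 118 mm over their backs; the gripper's body (76 mm by 178 mm) begins 60 mm behind the grasp point.
Start: joints at [71.62, 18.312, 89.639, -0, 72.044, -1.146], TCP at [170.366, 549.198, 213.976] pointing down, gripper open.
Joint ranges: [-177.97, 177.97], [-48.28, 115.42], [12.27, 149.76], [-77.06, 257.06], [2.81, 150.46], [-146.56, 146.56]. Speed limits (degrees/s): [147.25, 147.25, 180, 180, 180, 180].

## Interface

Orientations are given as [roll, pitch, yaw] about the fixed x, y, z axes, in that order (R = Rz(yaw) Ry(pitch) Rx(roll)).
In Python, from workcell import env gives the robot as it stands.
- The arm moves only by the tool drive_tool, never from a script. Its argument "motion" is a list of rows, each a list of 2 entries, a list of its own where there are three numbers: the shift along the world's x, y, z in m, then the turn, a rotation vector about the world's x, y, z in rad. In form: [[[dx, dy, dz], [wx, wy, wz]], ...]. A call has exactly 10 rows; each row shifts and turns the commanded pose from where the row before left it; what a row does not reach is not made up. A row lasts 1/12 s, in which the tool goes at most 41.7 mm and 7.16 degrees, less where a joint would pass 70% of its speed; a pose out of reach is approached as far as the arm can. A call is refused whole if a number of a shift passes 0.0417 or a number of a turn 0.125, either way. A call with a gripper value outside its range is refused whole. "claw" is the opening, from 0 (shut) to 1 (fully open), set as the call begins (left out, the last holds). The fingers move at their own pace and stop on an object; "force" is the grip in N (left out, the last holds). Time passes only in rows, so rows that do not move let the fingers close, or fill a call up. It gives the time, the measured TCP pose, the force and the opening at its end, in the units of the state.
- env.state(): the state, without advancing time (a new reading comes with each control period).
- env.grab_frame(name): name is "side" or "top" or "wrist"; returns the picture (384x512x3 uint8, red, green, blue); there is no depth.
- env.camera_params(name): a dict with "fov_y" (degrees; the focal length in pixels is half the picture's height over the tangent of half this angle, whatever the lens; pixels are square), "cx", "cy" (the principal point, pixels), "pose" (4x4, takes a point from camera to world coordinates). Camera axes: x right, y down, z forward; pixel columns grow to the right and rows downward; lengths in mm; the calibration is good to about 2 mm. A picture is of the moment at which its call begins: read the wrist's pose just before it. camera_params takes no time and is no camera call; for the wrist camera it gives the pose at the moment of the call.
- env.job_done(): hands the job in, once; it reports no verdict.
The state is a dict: "time_s": time; "qpos": joint angles; "qvel": joint speeds; "effort": joint torques, N m; "ee_pos": TCP position; "ee_rot": TCP orientation; "force": force on the tool from outside, world axes, zero at the start; "torque": the same for the moment, N m; "gripper_width": finger opening in mm.
Only numpy, scipy, OpenCV 4.12 (cv2) and the standard library are available. Lean on these libraries where they do the work, as an engineer would, in place of code of your own. Each camera call takes 0.05 s, during which the arm holds its last target.

## Task

Shut the small steel chest on the welding table. Its lid is held up by a locked folding stay: first press the stay's knee down from above, past straight, so that it folds, then lower the lid gently until it is fully shut and let go. Do not force the lid while the stay is still locked, do not let it slam, and leave the upright tube standing where it is.

Things in the scene. Friction and masses are not known exactly. Their poses are not given: they have to be found in the camera images.
- chest: Grey chest, 180 (x) x 200 (y) x 120 mm high, fixed. Origin: centre of underside, z up. Lid hinges on the top edge at y=+100 mm, x=0 is mid-width. Lid: plate 206 mm long from the hinge, 12 mm thick on its outer face; starts 80 deg open (top at z about 320 mm), leaning 10 deg over the box; shut, its top is at z=132 mm. Front, with latch, at y=-100. Folding stay outside the x=-90 wall.
- stay_knee (a point): Knee of the steel folding stay: centre of a dark round pin 24 mm in diameter, 34 mm long along chest x, sticking out sideways. Starts at x=-123, y=-16, z=148 mm in the chest frame, locked past straight (knee high). About 5 N downwards on the pin folds it: straight at z=142, surely free below z=125; it then stays where left. The 75 mm lower link turns on a pivot at y=-80, z=108.
- lid (a joint): Turn of the lid about its hinge: 0 at the start (80 deg open), grows as it closes, 1.396 rad shut. Once the stay is broken the stiff hinge keeps the lid wherever it is left; it needs about 2 to 6 N at the free edge, square to the lid, to push it down, all the way to shut. While the stay is locked it does not close.
- tube: Bystander: loose bare steel tube stub standing on end on the table in front of the chest, 52 mm in diameter, 85 mm tall. Origin: centre of its underside, z along its length.

How it is judged:
By the outcome, as a careful person would: the job done as asked, in the order asked, and still so for the second after the job is handed in, with the robot touching nothing.
It also fails if it takes over 45 s, if anything falls off the work surface, if the arm or the gripper's body presses on something with over 40 N, if the wrist force passes 120 N, or if a joint passes its speed limit or range.

## Working session

There is one attempt and no reset: what is moved stays moved. The work goes in short steps, Python scripts to look and compute and a tool call to move; the robot and the scene stay as the last step left them, time stands still between calls to the robot, and variables do not carry over. Pictures are saved under pics/ and viewed, and the job is handed in when it is done.

Besides the shell and the picture viewer there is one more tool, called after "Emit:" by a JSON object that holds its "fn" and its "kwargs", one argument or row to a line. drive_tool: Moves the arm, as the interface text tells. Its arguments: {"type":"object","properties":{"motion":{"type":"array","items":{"type":"array"}},"claw":{"type":"number"},"force":{"type":"number"}},"required":["motion"]}

```bash
mkdir -p pics; python3 - <<'E'
from workcell import env
import cv2
s=env.state();print(s)
for n in ["side","top","wrist"]:
    p=env.camera_params(n);print(n,p)
    f=env.grab_frame(n);cv2.imwrite(f"pics/{n}0.png",f[:,:,::-1])
E
```

```text
{'time_s': 0.0, 'qpos': array([ 7.16193771e+01,  1.83528885e+01,  8.97081045e+01, -5.22444799e-04,
        7.20422364e+01, -1.14870890e+00]), 'qvel': array([-0.01345051,  0.0337854 , -0.0734574 , -0.04703487, -0.04508234,
       -0.07323524]), 'effort': array([-1.66887610e-03, -4.12456763e+01, -2.31975675e+01,  7.23990239e-02,
        4.57939622e-02, -1.45785048e-04]), 'ee_pos': array([170.20604031, 548.69727641, 213.09625973]), 'ee_rot': array([-1.79998427e+02,  1.03218553e-01,  7.27682490e+01]), 'force': array([-0.76533549,  0.06927306, -0.39386577]), 'torque': array([0.00973097, 0.04848458, 0.00704839]), 'gripper_width': 91.16535025849939}
side {'fov_y': 48.945052905617345, 'cx': 255.19466799486207, 'cy': 196.0811361975963, 'pose': array([[ 7.24955814e-01, -3.89256351e-01,  5.68259238e-01,
         7.63694807e+01],
       [-6.88745572e-01, -4.19582663e-01,  5.91252844e-01,
        -5.50959773e+02],
       [ 8.28279979e-03, -8.20018221e-01, -5.72277479e-01,
         6.19348228e+02],
       [ 0.00000000e+00,  0.00000000e+00,  0.00000000e+00,
         1.00000000e+00]])}
top {'fov_y':
[... 158 characters left out ...]
3e+02],
       [-9.99693103e-01, -8.90110173e-03,  2.31186196e-02,
        -4.00013238e+01],
       [-2.12192494e-02, -1.73934184e-01, -9.84528640e-01,
         1.07427319e+03],
       [ 0.00000000e+00,  0.00000000e+00,  0.00000000e+00,
         1.00000000e+00]])}
wrist {'fov_y': 70.12609554696878, 'cx': 257.47846060284417, 'cy': 188.5390015375767, 'pose': array([[ 2.96864347e-01,  9.23965410e-01,  2.41162769e-01,
         1.01738287e+02],
       [ 9.54917371e-01, -2.86687519e-01, -7.70913796e-02,
         5.69776903e+02],
       [-2.09141226e-03,  2.53176199e-01, -9.67417923e-01,
         3.84572194e+02],
       [ 0.00000000e+00,  0.00000000e+00,  0.00000000e+00,
         1.00000000e+00]])}
```

View pics/side0.png

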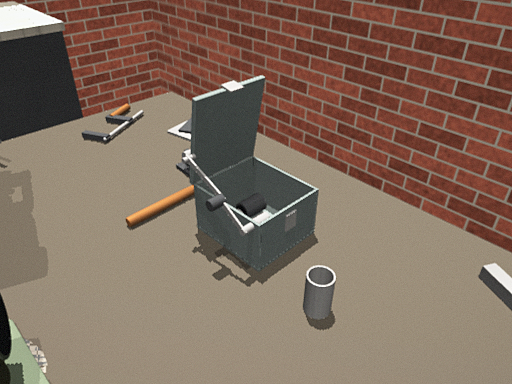

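View pics/top0.png

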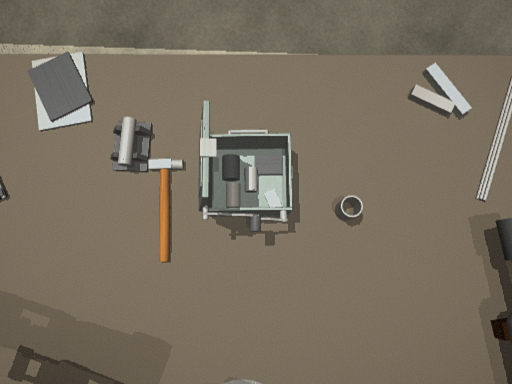

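View pics/wrist0.png

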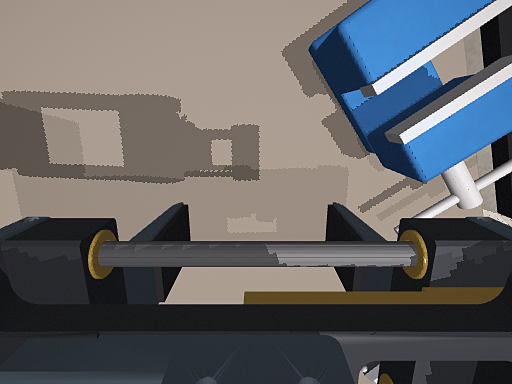

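```bash
python3 - <<'E'
import cv2
a=cv2.imread('pics/top0.png')[90:250,180:380];cv2.imwrite('pics/topc.png',cv2.resize(a,None,fx=3.75,fy=3.75,interpolation=cv2.INTER_CUBIC))
a=cv2.imread('pics/side0.png')[70:330,170:350];cv2.imwrite('pics/sidec.png',cv2.resize(a,None,fx=2.3,fy=2.3,interpolation=cv2.INTER_CUBIC))
E
```

```text
(no output)
```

View pics/topc.png

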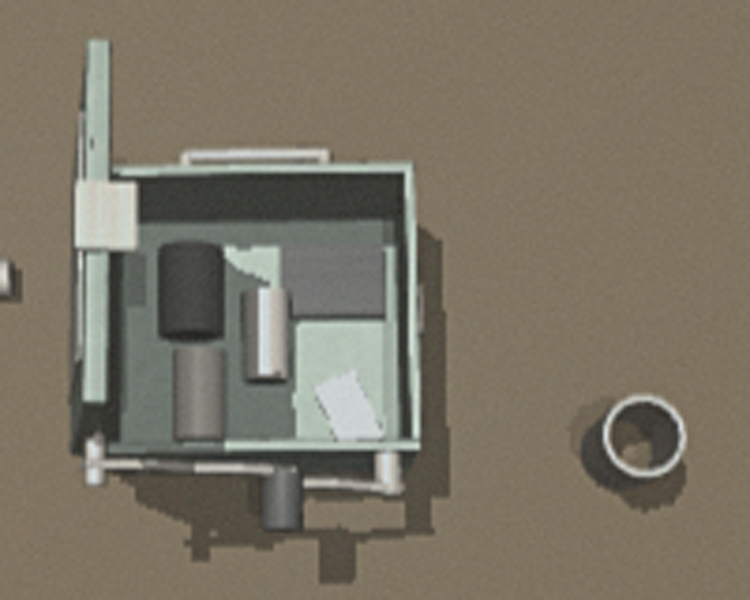

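View pics/sidec.png

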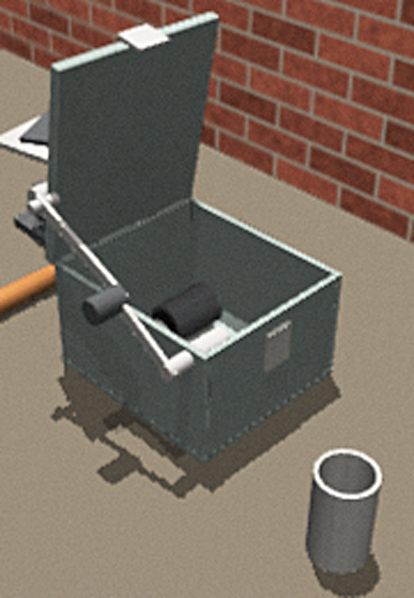

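```bash
cat > h.py <<'E'
from workcell import env
import numpy as np
def proj(n,P,p=None):
    p=p or env.camera_params(n);T=p['pose'];f=192/np.tan(np.radians(p['fov_y']/2))
    c=(np.atleast_2d(P)-T[:3,3])@T[:3,:3]
    return np.c_[p['cx']+f*c[:,0]/c[:,2],p['cy']+f*c[:,1]/c[:,2]]
def chest(q,P):
    c,s=np.cos(q[2]),np.sin(q[2]);P=np.atleast_2d(P)
    return np.c_[q[0]+c*P[:,0]-s*P[:,1],q[1]+s*P[:,0]+c*P[:,1],P[:,2]]
E
python3 - <<'E'
from h import *
from scipy.optimize import least_squares
t=lambda u,v:(180+u/3.75-.4,90+v/3.75-.4)
s=lambda u,v:(170+u/2.3-.3,70+v/2.3-.3)
obs=[('top',(90,-100,120),t(413,165)),('top',(-90,-100,120),t(419,449)),('top',(-123,-16,148),t(282,498)),
('side',(-90,-100,120),s(208,356)),('side',(90,-100,120),s(341,274)),('side',(-123,-16,148),s(105,304)),('side',(90,-100,0),s(331,370)),('side',(-90,-100,0),s(208,460))]
cp={n:env.camera_params(n) for n in('top','side')}
def r(q):return np.concatenate([proj(n,chest(q,P),cp[n])[0]-np.array(o) for n,P,o in obs])
R=least_squares(r,[450,-50,0],x_scale=[10,10,.1]);q=R.x;print(q,np.degrees(q[2]));print(R.fun.reshape(-1,2).round(1))
print('knee',chest(q,(-123,-16,148)),'edge',chest(q,[(0,100-206*np.cos(np.radians(80)),120+206*np.sin(np.radians(80)))]))
# tube
R2=least_squares(lambda x:np.concatenate([proj('top',[x[0],x[1],85],cp['top'])[0]-t(644,436),proj('side',[x[0],x[1],85],cp['side'])[0]-s(347,474)]),[400,-230]);print('tube',R2.x,R2.fun)
E
```

```text
[ 5.97987278e+02 -7.26406330e+00  2.91822995e-02] 1.672022597529197
[[-0.1 -2.3]
 [ 0.8 -1.4]
 [ 0.2 -0.5]
 [-1.2  1. ]
 [ 0.1 -0.7]
 [ 0.3  0.1]
 [-0.5  1. ]
 [-2.   1.5]]
knee [[475.50649875 -26.84616433 148.        ]] edge [[596.11320955  56.93706534 322.87039712]]
tube [ 522.78453916 -251.84470967] [ 0.64247365 -0.38604569 -0.5277983  -0.12903975]
```

Emit:
{"fn": "drive_tool", "kwargs": {
  "motion": [
    [[0.008,-0.02,0.006],[0,0,0.041]],
    [[0.009,-0.029,0.006],[0,0,0.041]],
    [[0.009,-0.029,0.006],[0,0,0.041]],
    [[0.009,-0.029,0.006],[0,0,0.041]],
    [[0.009,-0.029,0.006],[0,0,0.041]],
    [[0.009,-0.029,0.004],[0,0,0.041]],
    [[0.009,-0.029,0.004],[0,0,0.041]],
    [[0.009,-0.029,0.004],[0,0,0.041]],
    [[0.009,-0.029,0.004],[0,0,0.041]],
    [[0.009,-0.029,0],[0,0,0.041]]
  ],
  "claw": 0,
  "force": 20
}}

```text
time_s: 0.98
ee_pos: [259.6, 267.0, 260.6]
ee_rot: [179.9, -0.0, 96.4]
force: [0.7, 0.4, 0.8]
gripper_width: 27.8
```

Emit:
{"fn": "drive_tool", "kwargs": {
  "motion": [
    [[0.009,-0.029,0],[0,0,0.041]],
    [[0.009,-0.029,0],[0,0,0.041]],
    [[0.009,-0.029,0],[0,0,0.041]],
    [[0.009,-0.029,0],[0,0,0.041]],
    [[0.009,-0.029,0],[0,0,0.041]],
    [[0.009,-0.029,0],[0,0,0.041]],
    [[0.009,-0.029,0],[0,0,0.041]],
    [[0.009,-0.029,0],[0,0,0.041]],
    [[0.009,-0.029,0],[0,0,0.041]],
    [[0.009,-0.029,0],[0,0,0.041]]
  ]
}}

```text
time_s: 1.82
ee_pos: [349.2, -23.3, 260.0]
ee_rot: [180.0, -0.0, 119.8]
force: [0.4, 0.8, -0.2]
gripper_width: 0.2
```

Emit:
{"fn": "drive_tool", "kwargs": {
  "motion": [
    [[0.01,0,0],[0,0,0]],
    [[0.015,0,0],[0,0,0]],
    [[0.015,0,0],[0,0,0]],
    [[0.015,0,0],[0,0,0]],
    [[0.015,0,-0.012],[0,0,0]],
    [[0.015,0,-0.015],[0,0,0]],
    [[0.015,0,-0.015],[0,0,0]],
    [[0.012,0,-0.015],[0,0,0]],
    [[0.006,-0.001,-0.013],[0,0,0]],
    [[0,0,0],[0,0,0]]
  ]
}}

```text
time_s: 2.65
ee_pos: [466.8, -22.0, 187.2]
ee_rot: [-179.8, -0.2, 119.8]
force: [-1.2, 0.9, 0.6]
gripper_width: 0.6
```

```bash
python3 - <<'E'
from h import *
import cv2
s=env.state();print(s['time_s'],s['ee_pos'],s['force'])
im=[]
for n in["top","side"]:
    f=env.grab_frame(n)[:,:,::-1].copy()
    im.append(cv2.resize(f[80:260,170:390] if n=='top' else f[60:300,150:380],(400,400)))
cv2.imwrite('pics/a1.png',np.hstack(im))
E
```

```text
2.65 [466.8188352  -21.96205385 187.17365318] [-1.17830196  0.88918228  0.61220708]
```

View pics/a1.png

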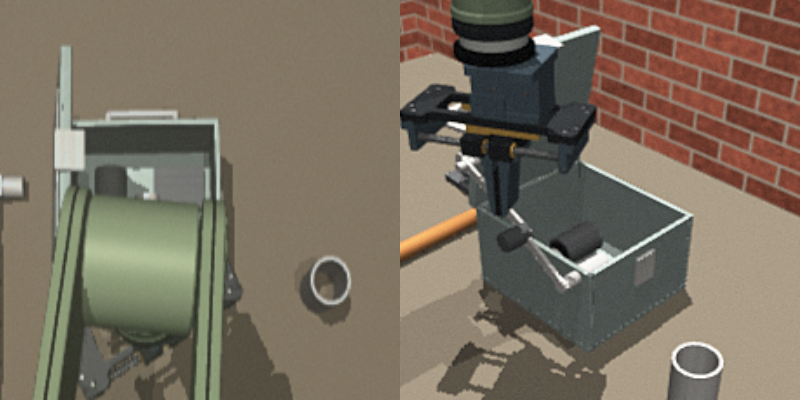

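```bash
python3 - <<'E'
from h import *
for P in [(466.8,-22,187),(468,-24,160),(475.5,-26.8,148)]:
    u=proj('side',P)[0];print((u-[150,60])*[400/230,400/240]+[400,0])
E
```

```text
[503.34406102 209.37302102]
[506.70028919 229.55957329]
[514.20609023 236.58489649]
```

Emit:
{"fn": "drive_tool", "kwargs": {
  "motion": [
    [[0.001,-0.001,-0.006],[0,0,0]],
    [[0.001,-0.001,-0.006],[0,0,0]],
    [[0,0,-0.006],[0,0,0]],
    [[0,0,-0.003],[0,0,0]],
    [[0,0,-0.003],[0,0,0]],
    [[0,0,-0.003],[0,0,0]],
    [[0,0,-0.002],[0,0,0]],
    [[0,0,-0.002],[0,0,0]],
    [[0,0,-0.002],[0,0,0]],
    [[0,0,-0.002],[0,0,0]]
  ]
}}

```text
time_s: 3.58
ee_pos: [469.7, -23.1, 156.2]
ee_rot: [179.8, -0.2, 119.7]
force: [-1.9, 6.0, 8.9]
gripper_width: 0.4
```

Emit:
{"fn": "drive_tool", "kwargs": {
  "motion": [
    [[0,0,-0.003],[0,0,0]],
    [[0,0.001,-0.003],[0,0,0]],
    [[0,0,-0.003],[0,0,0]],
    [[0,0.001,-0.003],[0,0,0]],
    [[0,0,-0.003],[0,0,0]],
    [[0,0.001,-0.003],[0,0,0]],
    [[0,0,-0.003],[0,0,0]],
    [[0,0.001,-0.003],[0,0,0]],
    [[0,0,-0.003],[0,0,0]],
    [[0,0,-0.003],[0,0,0]]
  ]
}}

```text
time_s: 4.42
ee_pos: [471.0, -19.0, 126.6]
ee_rot: [179.7, -0.1, 119.7]
force: [-0.2, 6.8, 8.9]
gripper_width: 0.5
```

Emit:
{"fn": "drive_tool", "kwargs": {
  "motion": [
    [[0,0.001,-0.003],[0,0,0]],
    [[0,0,-0.003],[0,0,0]],
    [[0,0,0],[0,0,0]],
    [[0,0,0.005],[0,0,0]],
    [[-0.002,0,0.01],[0,0,0]],
    [[-0.005,0,0.02],[0,0,0]],
    [[-0.01,0,0.025],[0,0,0]],
    [[-0.02,0,0.03],[0,0,0]],
    [[-0.02,0,0.03],[0,0,0]],
    [[-0.02,0,0.03],[0,0,0]]
  ]
}}

```text
time_s: 5.25
ee_pos: [391.0, -20.0, 270.8]
ee_rot: [-180.0, 0.0, 119.7]
force: [0.8, -0.1, -0.4]
gripper_width: 0.9
```

```bash
python3 - <<'E'
from h import *
import cv2
s=env.state();print(s['time_s'],s['ee_pos'],s['force'])
f=env.grab_frame('side')[:,:,::-1].copy()
cv2.imwrite('pics/a2.png',cv2.resize(f[60:300,150:380],(575,600)))
E
```

```text
5.25 [390.95851488 -20.01617928 270.80176847] [ 0.78892152 -0.12016905 -0.39696145]
```

View pics/a2.png

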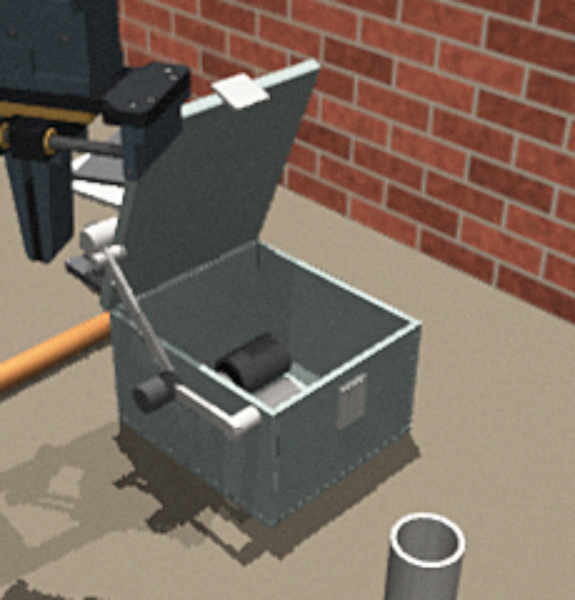

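```bash
python3 - <<'E'
from h import *
q=[598,-7.3,.0292]
for d in (80,75,70,65,60):
    t=np.radians(d)
    P=[(x,100-206*np.cos(t)+o*np.sin(t),120+206*np.sin(t)+o*np.cos(t)) for x in(90,-90) for o in(0,12)]
    print(d,((proj('side',chest(q,P))-[150,60])*2.5).round(0).tolist())
# corner path
for r in (165,):
  for d in (75,70,65,60,50,40,30,20,10,0):
    t=np.radians(d)
    print(d,chest(q,(0,100-r*np.cos(t)+12*np.sin(t),120+r*np.sin(t)+12*np.cos(t))).round(0))
E
```

```text
80 [[286.0, 39.0], [276.0, 33.0], [116.0, 97.0], [105.0, 90.0]]
75 [[301.0, 49.0], [291.0, 42.0], [131.0, 109.0], [121.0, 100.0]]
70 [[316.0, 61.0], [306.0, 52.0], [147.0, 122.0], [137.0, 113.0]]
65 [[331.0, 74.0], [321.0, 65.0], [163.0, 138.0], [152.0, 127.0]]
60 [[345.0, 89.0], [336.0, 79.0], [178.0, 156.0], [168.0, 144.0]]
75 [[596.  62. 282.]]
70 [[596.  48. 279.]]
65 [[597.  34. 275.]]
60 [[597.  21. 269.]]
50 [[598.  -4. 254.]]
40 [[599. -26. 235.]]
30 [[599. -44. 213.]]
20 [[599. -58. 188.]]
10 [[600. -68. 160.]]
0 [[600. -72. 132.]]
```

Emit:
{"fn": "drive_tool", "kwargs": {
  "motion": [
    [[0,0,0.02],[0,0,-0.052]],
    [[0,0.005,0.03],[0,0,-0.052]],
    [[0,0.01,0.03],[0,0,-0.052]],
    [[0.015,0.018,0.015],[0,0,-0.052]],
    [[0.03,0.018,0],[0,0,-0.052]],
    [[0.035,0.018,0],[0,0,-0.052]],
    [[0.035,0.018,0],[0,0,-0.052]],
    [[0.035,0.018,0],[0,0,-0.052]],
    [[0.03,0.018,0],[0,0,-0.052]],
    [[0.025,0.01,0],[0,0,-0.052]]
  ]
}}

```text
time_s: 6.13
ee_pos: [599.1, 114.8, 363.5]
ee_rot: [-180.0, -0.0, 89.9]
force: [-0.1, 0.1, 0.1]
gripper_width: 0.7
```

Emit:
{"fn": "drive_tool", "kwargs": {
  "motion": [
    [[0,-0.005,-0.01],[0,0,0]],
    [[0,-0.005,-0.015],[0,0,0]],
    [[0,-0.005,-0.015],[0,0,0]],
    [[0,0,-0.015],[0,0,0]],
    [[0,0,-0.015],[0,0,0]],
    [[0,-0.005,-0.014],[0,0,0]],
    [[0,-0.008,0],[0,0,0]],
    [[0,-0.008,0],[0,0,0]],
    [[0,-0.004,0],[0,0,0]],
    [[0,0,0],[0,0,0]]
  ]
}}

```text
time_s: 6.97
ee_pos: [597.9, 71.9, 281.5]
ee_rot: [179.9, 0.0, 89.9]
force: [0.5, 0.0, 0.1]
gripper_width: 0.2
```

```bash
python3 - <<'E'
from h import *
import cv2
s=env.state();print(s['time_s'],s['ee_pos'],s['force'])
f=env.grab_frame('side')[:,:,::-1].copy()
cv2.imwrite('pics/a3.png',cv2.resize(f[0:300,120:407],(575,600)))
E
```

```text
6.9667 [597.94029213  71.94979943 281.45724232] [0.52186249 0.03298432 0.08050165]
```

View pics/a3.png

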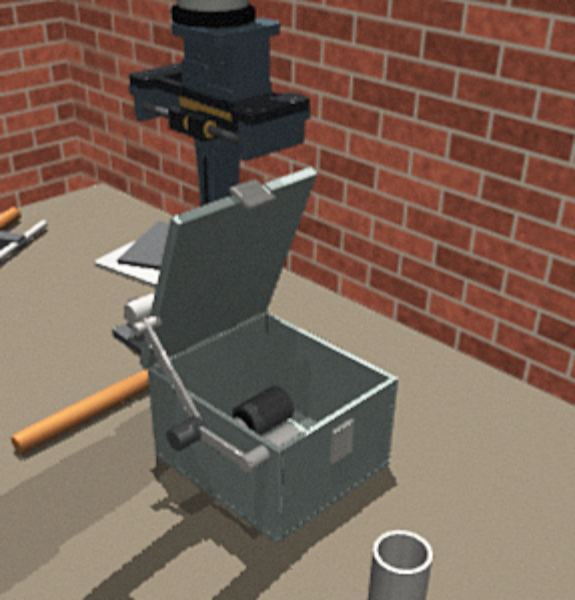

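Emit:
{"fn": "drive_tool", "kwargs": {
  "motion": [
    [[0,-0.004,0],[0,0,0]],
    [[0,-0.004,-0.001],[0,0,0]],
    [[0,-0.004,-0.001],[0,0,0]],
    [[0,-0.004,-0.001],[0,0,0]],
    [[0,-0.004,-0.001],[0,0,0]],
    [[0,-0.004,-0.001],[0,0,0]],
    [[0,-0.004,-0.002],[0,0,0]],
    [[0,-0.004,-0.002],[0,0,0]],
    [[0,-0.004,-0.002],[0,0,0]],
    [[0,-0.003,-0.002],[0,0,0]]
  ]
}}

```text
time_s: 7.85
ee_pos: [597.7, 33.8, 267.4]
ee_rot: [179.9, -0.0, 90.0]
force: [-0.3, 2.3, 3.1]
gripper_width: 0.4
```

Emit:
{"fn": "drive_tool", "kwargs": {
  "motion": [
    [[0,-0.004,-0.002],[0,0,0]],
    [[0,-0.004,-0.002],[0,0,0]],
    [[0,-0.004,-0.002],[0,0,0]],
    [[0,-0.004,-0.002],[0,0,0]],
    [[0,-0.004,-0.002],[0,0,0]],
    [[0,-0.004,-0.002],[0,0,0]],
    [[0,-0.003,-0.002],[0,0,0]],
    [[0,-0.003,-0.003],[0,0,0]],
    [[0,-0.003,-0.003],[0,0,0]],
    [[0,-0.003,-0.003],[0,0,0]]
  ]
}}

```text
time_s: 8.68
ee_pos: [597.1, -2.5, 243.8]
ee_rot: [-180.0, 0.0, 90.0]
force: [-0.1, 0.8, 4.9]
gripper_width: 0.5
```

Emit:
{"fn": "drive_tool", "kwargs": {
  "motion": [
    [[0,-0.003,-0.003],[0,0,0]],
    [[0,-0.003,-0.003],[0,0,0]],
    [[0,-0.003,-0.003],[0,0,0]],
    [[0,-0.003,-0.003],[0,0,0]],
    [[0,-0.003,-0.003],[0,0,0]],
    [[0,-0.003,-0.003],[0,0,0]],
    [[0,-0.003,-0.004],[0,0,0]],
    [[0,-0.002,-0.004],[0,0,0]],
    [[0,-0.002,-0.004],[0,0,0]],
    [[0,-0.002,-0.004],[0,0,0]]
  ]
}}

```text
time_s: 9.52
ee_pos: [597.3, -29.1, 209.4]
ee_rot: [-180.0, 0.0, 90.0]
force: [-0.3, 1.3, 2.5]
gripper_width: 0.7
```

Emit:
{"fn": "drive_tool", "kwargs": {
  "motion": [
    [[0,-0.002,-0.003],[0,0,0]],
    [[0,-0.002,-0.003],[0,0,0]],
    [[0,-0.002,-0.003],[0,0,0]],
    [[0,-0.002,-0.004],[0,0,0]],
    [[0,-0.002,-0.004],[0,0,0]],
    [[0,-0.002,-0.003],[0,0,0]],
    [[0,-0.002,-0.004],[0,0,0]],
    [[0,-0.002,-0.004],[0,0,0]],
    [[0,-0.001,-0.003],[0,0,0]],
    [[0,-0.001,-0.003],[0,0,0]]
  ]
}}

```text
time_s: 10.35
ee_pos: [597.3, -47.1, 175.6]
ee_rot: [-180.0, 0.0, 90.0]
force: [1.4, -0.4, 1.6]
gripper_width: 0.3
```

Emit:
{"fn": "drive_tool", "kwargs": {
  "motion": [
    [[0,-0.001,-0.004],[0,0,0]],
    [[0,-0.001,-0.004],[0,0,0]],
    [[0,-0.001,-0.003],[0,0,0]],
    [[0,-0.001,-0.003],[0,0,0]],
    [[0,-0.001,-0.003],[0,0,0]],
    [[0,0,-0.003],[0,0,0]],
    [[0,0,-0.003],[0,0,0]],
    [[0,0,-0.003],[0,0,0]],
    [[0,0,-0.003],[0,0,0]],
    [[0,0,-0.003],[0,0,0]]
  ]
}}

```text
time_s: 11.18
ee_pos: [597.3, -51.8, 143.7]
ee_rot: [-180.0, 0.0, 90.0]
force: [-0.3, -0.4, 0.6]
gripper_width: 0.4
```

Emit:
{"fn": "drive_tool", "kwargs": {
  "motion": [
    [[0,0,-0.002],[0,0,0]],
    [[0,0,-0.002],[0,0,0]],
    [[0,0,-0.002],[0,0,0]],
    [[0,0,-0.002],[0,0,0]],
    [[0,0,-0.001],[0,0,0]],
    [[0,0,-0.001],[0,0,0]],
    [[0,0,-0.001],[0,0,0]],
    [[0,0,-0.001],[0,0,0]],
    [[0,0,0],[0,0,0]],
    [[0,0,0],[0,0,0]]
  ]
}}

```text
time_s: 12.02
ee_pos: [597.3, -51.8, 132.3]
ee_rot: [180.0, -0.0, 90.0]
force: [-0.1, 0.1, 3.3]
gripper_width: 0.6
```

```bash
python3 - <<'E'
from h import *
import cv2
s=env.state();print(s['time_s'],s['ee_pos'],s['force'])
f=env.grab_frame('side')[:,:,::-1].copy()
cv2.imwrite('pics/a4.png',cv2.resize(f[90:300,150:380],(657,600)))
E
```

```text
12.0167 [597.34432761 -51.76359937 132.26419842] [-0.13676269  0.102597    3.34418136]
```

View pics/a4.png

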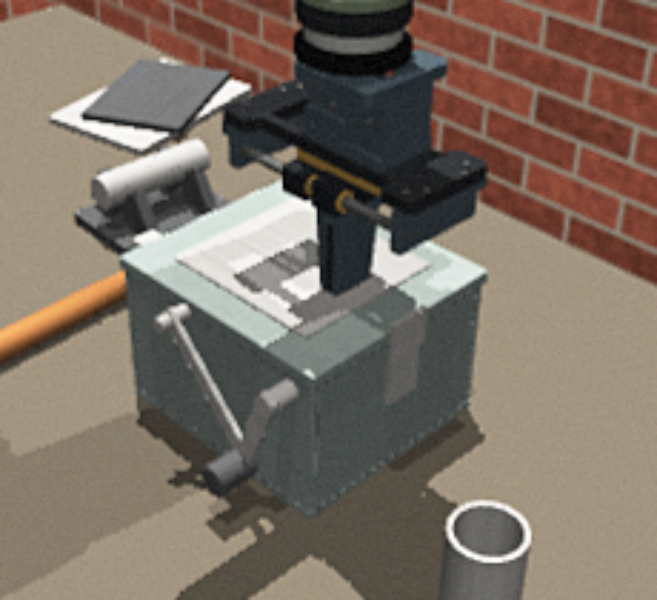

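Emit:
{"fn": "drive_tool", "kwargs": {
  "motion": [
    [[0,0,-0.001],[0,0,0]],
    [[0,0,-0.001],[0,0,0]],
    [[0,0,0],[0,0,0]],
    [[0,0,0],[0,0,0]],
    [[0,0,0],[0,0,0]],
    [[0,0,0],[0,0,0]],
    [[0,0,0],[0,0,0]],
    [[0,0,0],[0,0,0]],
    [[0,0,0],[0,0,0]],
    [[0,0,0],[0,0,0]]
  ]
}}

```text
time_s: 12.9
ee_pos: [597.4, -51.8, 132.2]
ee_rot: [179.9, 0.0, 90.0]
force: [-3.3, 1.1, 12.9]
gripper_width: 0.5
```

Emit:
{"fn": "drive_tool", "kwargs": {
  "motion": [
    [[0,0,0.002],[0,0,0]],
    [[0,0,0.004],[0,0,0]],
    [[0,0,0.01],[0,0,0]],
    [[0,0,0.02],[0,0,0]],
    [[0,0,0.025],[0,0,0]],
    [[0,0,0.025],[0,0,0]],
    [[0,0.01,0.025],[0,0,0]],
    [[0,0.02,0.025],[0,0,0]],
    [[0,0.02,0.02],[0,0,0]],
    [[0,0,0],[0,0,0]]
  ]
}}

```text
time_s: 13.73
ee_pos: [599.4, 1.1, 291.3]
ee_rot: [179.5, -0.1, 90.1]
force: [-0.1, 0.7, 1.3]
gripper_width: 0.5
```

Emit:
{"fn": "drive_tool", "kwargs": {
  "motion": [
    [[-0.02,0.03,0],[0,0,0]],
    [[-0.02,0.03,0],[0,0,0]],
    [[-0.02,0.03,0],[0,0,0]],
    [[-0.02,0.03,0],[0,0,0]],
    [[-0.02,0.03,0],[0,0,0]],
    [[-0.02,0.03,0],[0,0,0]],
    [[-0.02,0.03,0],[0,0,0]],
    [[-0.02,0.02,0],[0,0,0]],
    [[-0.01,0.01,0],[0,0,0]],
    [[0,0,0],[0,0,0]]
  ]
}}

```text
time_s: 14.57
ee_pos: [425.3, 239.6, 285.6]
ee_rot: [-179.9, -0.0, 90.2]
force: [-0.3, -0.4, -1.3]
gripper_width: 0.9
```

```bash
python3 - <<'E'
from h import *
import cv2
s=env.state();print(s['time_s'],s['ee_pos'],s['force'])
f=env.grab_frame('side')[:,:,::-1].copy();g=env.grab_frame('top')[:,:,::-1].copy()
q=[598,-7.3,.0292]
for d in (0,3):
  t=np.radians(d);P=[(x,100-206*np.cos(t)+12*np.sin(t),120+206*np.sin(t)+12*np.cos(t)) for x in(90,-90)]
  print(d,((proj('side',chest(q,P))-[150,90])*20/7).round(0).tolist())
b=cv2.resize(f[90:300,150:290],(400,600),interpolation=cv2.INTER_CUBIC)
a=cv2.resize(f[90:300,150:380],(400,365));c=cv2.resize(g[80:260,170:390],(400,327))
cv2.imwrite('pics/a5.png',cv2.resize(f[90:300,150:380],(657,600),interpolation=cv2.INTER_CUBIC));cv2.imwrite('pics/a6.png',g)
E
```

```text
14.5667 [425.29225093 239.60488197 285.64660353] [-0.25279547 -0.39815715 -1.28352672]
0 [[488.0, 270.0], [318.0, 377.0]]
3 [[489.0, 257.0], [318.0, 363.0]]
```

View pics/a5.png

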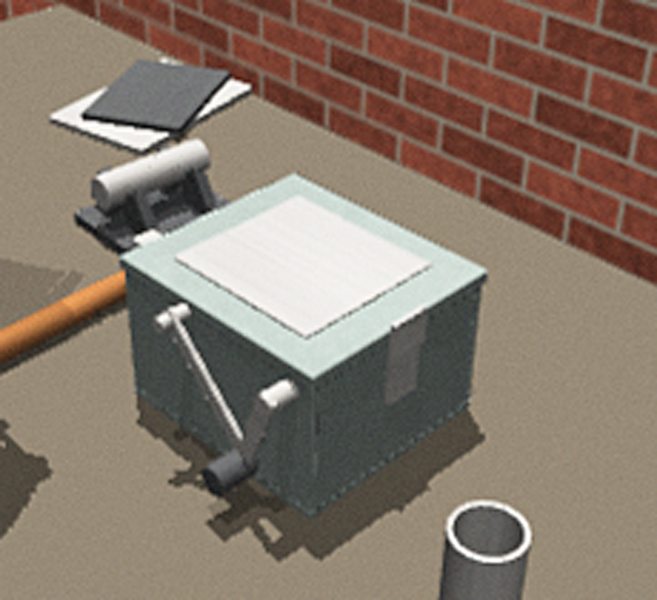

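View pics/a6.png

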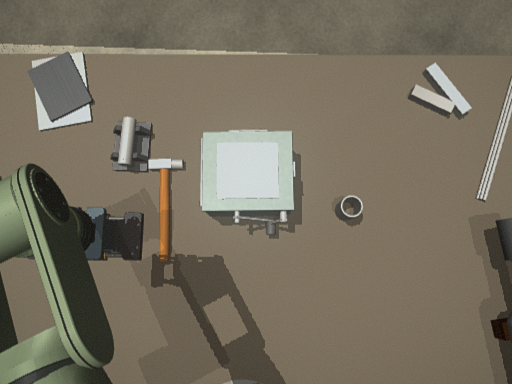

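Side view: the lid's front corners are at about (487,272) and (316,378), matching the 0° prediction of (488,270) and (318,377). In the top view the tube is still at (350,206). The arm is clear.

```bash
python3 -c "
from workcell import env
print(env.job_done())"
```

```text
the job is handed in; nothing more can be done
None
```

The chest is shut and the job is handed in, at about 14.7 s on the robot's clock.

- **Stay:** I pressed the knee pin down from above with closed fingers. It gave about 9 N of resistance, and I took it down to about z = 110 mm. The picture afterwards showed it folded, with the lid dropped to about 69° open.
- **Lid:** I then pushed it from behind along its arc at about 50 mm/s. The forces I read along the way were 5 N or less. Once it was down I pressed to 12.9 N, and it did not move further (fingertips at z = 132.2 mm).
- **Last checks:** With the arm clear, the lid's front corners in the side view matched a fully shut lid to within 2 pixels; 3° open would put them about 13 pixels higher. The tube sits at the same spot in the top view as at the start.
- **Not certain:** Two force readings late in the descent were low, 1.6 and 0.6 N. Contact may have been light there, but the fingers stayed on the planned arc, and nothing suggested the lid had dropped. No check failed.

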